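Fetch the long spares box from behind the canister

ROBOT

A 6-joint arm with a two-finger parallel gripper is mounted at the origin on the work surface. World frame = base frame: x ahead of the robot, y to its left, z up, the work surface at z = 0. Lengths are in mm, angles in rad, forces in N, time in s.
With the tool pointing down it reaches from about 300 to 775 mm from the base axis. Payload 14.6 kg.
Tool frame: the origin (TCP) lies at the very end of the fingers, on their centre line; the grasp point (between the pads) lies 19 mm behind it (bot.hold_point_z is the distance from the TCP to the grasp point, in mm); z points along the fingers, y is the line along which they close (so a half turn about z gives the same grasp; the last joint's range is limited). The gripper opens to 94 mm and grips with 3 to 60 N. Pads are 16 mm wide; open, the fingers measure 119 mm over their backs; the gripper's body (75 mm by 177 mm) begins 78 mm behind the grasp point.
Start: joints at [1.137, 0.3, 1.521, -0, 1.321, -0.067], TCP at [197.243, 513.405, 205.446] pointing down, gripper open.
Joint ranges: [-3.03, 3.03], [-0.79, 2.21], [0.23, 2.52], [-1.04, 4.18], [0, 3.07], [-2.55, 2.55]. Speed limits (rad/s): [2.22, 2.22, 2.57, 3.14, 3.14, 3.14].

INTERFACE

Orientations are given as a unit quaternion [x, y, z, w].
In Python, from rig import telemetry, optics, bot gives the robot as it stands. The module is installed in compiled form; this text tells all that it offers.
- The arm moves only by the shell command python3 -m jog 'ROWS'. ROWS is JSON, a list that holds one entry, the list of rows, each a list of 7 numbers: the shift along the tool's x, y, z in m, then the turn, a rotation vector about the tool's x, y, z in degrees, then the finger opening in m, from 0 to 0.094. A call has exactly 5 rows; each row shifts and turns the commanded pose from where the row before left it, along the tool's axes as they then stand; what a row does not reach is not made up. A row lasts 1/8 s, in which the tool goes at most 62.5 mm and 10.7 degrees, less where a joint would pass 70% of its speed; a pose out of reach is approached as far as the arm can. A call is refused whole if a number of a shift passes 0.0625 or a number of a turn 10.7, either way. A call with a gripper value outside its range is refused whole. The fingers move at their own pace and stop on an object; the grip force is fixed at half the most. Time passes only in rows, so rows that do not move let the fingers close, or fill a call up. It gives the time, the measured TCP pose, the force, the opening and the grip force at its end, in the units of the state.
- telemetry.sense(): the state, without advancing time (a new reading comes with each control period).
- optics.camera(name): name is "scene" or "top"; returns the picture (384x512x3 uint8, red, green, blue); there is no depth.
- optics.camera_model(name): a dict with "fov_y" (degrees; the focal length in pixels is half the picture's height over the tangent of half this angle, whatever the lens; pixels are square), "cx", "cy" (the principal point, pixels), "k1" (the pictures are not rectified: a ray, as slopes to the right and down, at radius r is drawn at 1 + k1 r^2 times it, then the intrinsics apply), "R" (3x3) and "t" (3): a world point X has camera coordinates R X + t. Camera axes: x right, y down, z forward; pixel columns grow to the right and rows downward; lengths in mm; the calibration is good to about 2 mm. A picture is of the moment at which its call begins. camera_model takes no time and is no camera call.
- bot.close_job(): hands the job in; it is judged then, once.
The state is a dict: "clock": time; "qpos": joint angles; "joint_vel": joint speeds; "effort": joint torques, N m; "tcp_pos": TCP position; "tool_rot": TCP orientation; "ft_force": force on the tool from outside, world axes, zero at the start; "wrist_torque": the same for the moment, N m; "grip_width": finger opening in mm; "finger_force": force on a finger pad.
Only numpy, scipy, OpenCV 4.12 (cv2) and the standard library are available. Lean on these libraries where they do the work, as an engineer would, in place of code of your own. Each camera call takes 0.05 s, during which the arm holds its last target. There are 200 camera calls.

TASK

The thermistor we need is in the long spares box in the low ash rack, shut in behind the screw-top aluminium canister. Stand the canister on the bench to one side, upright and well out of the box's way, then draw the box straight out of its bay, carry it level to the dark antistatic mat and set it down wholly on the mat with the thermistor still inside. Set both down without dropping them, and leave the short boxes, the DIN rail and the trip flag where they are.

Things in the scene. Friction and masses are not known exactly. Their poses are not given: they have to be found in the camera images.
- canister: Bare aluminium canister with screwed-on knurled lid (does not turn), upright on the bench in front (robot's side) of the long box, its axis 126 to 153 mm from the box's origin. 112 mm high; body 57 mm across up to 84 mm, lid 60 mm across from 84 to 112 mm. 0.2 to 0.45 kg. Origin: centre of underside; z up its axis; yaw arbitrary.
- long_box: Long grey open-topped plastic box, 180 (x) by 56 (y) by 40 mm high, walls and floor 3 mm, cross wall at the middle. On the bench in any one bay of the rack, its front 69 to 81 mm out from under the top board. White terminal blocks fixed in the front half, below the rim. 0.15 to 0.28 kg, balanced within 20 mm of the middle. Origin: centre of underside; x from front (robot's side) to back, z up.
- box_front (a point): middle of the lower edge of the long box's front end, 90 mm from its origin towards -x of the box
- box_back (a point): middle of the lower edge of the long box's back end, 90 mm from its origin towards +x of the box
- puck: Blue ceramic thermistor puck, a disc 30 mm across and 12 mm thick, loose on the floor of the long box's rear half (floor 3 mm above the box's underside), under the rack's top board at the start. Origin: centre of its underside; z along its axis.
- rack: Low pale ash rack, fixed: top board 264 (y) by 110 mm (x), underside 54 mm and top 70 mm above the bench, on four dividers 12 mm thick at y = -126, -42, 42, 126 mm: three bays 72 mm wide, floored by the bench, open to -x; boxes slide out to -x. Origin: on the bench under the board's middle; x from the open front to the back, the board's front edge at x = -55 mm.
- mat: Dark thin antistatic mat with a snap stud at one corner, fixed flat on the bench on one side (left or right) of the robot's centre line. 260 mm (x) by 170 mm (y), 3 mm thick. Origin: centre of its underside; z up.
- short_box_a: Bystander: short grey spares box, 56 by 56 mm, 40 mm high, with screws in it, in another bay of the rack, sticking out 7 to 19 mm in front of the top board. Origin: centre of its underside.
- short_box_b: Bystander: short grey spares box, 56 by 56 mm, 40 mm high, with steel plates in it, in another bay of the rack, sticking out 7 to 19 mm in front of the top board. Origin: centre of its underside.
- din_rail: Bystander: offcut of steel DIN rail 160 mm long (x) and 35 mm wide with two steel end stops clamped on, 37 mm high over all and 47 mm wide; loose on the bench on the side away from the mat. Origin: centre of its underside.
- trip_flag: Bystander: small red plastic trip indicator flag on a black foot 22 by 34 mm, 32 mm high, loose on the rack's top board. Origin: centre of its underside.
Mind the look-alikes: they are no part of the job. What is shaped like the long_box but purple is not meant.

How it is judged (in metres and radians):
On the way, in this order (a step that is already met when the one before it is completed fails the run):
1. the canister stands upright on the bench, let go, to one side of the long box: its axis at least 65 mm to the left or right of the box's long centre line (angle between canister's own z axis and vertical below 0.1 rad and height (world z) of canister below 0.012 m and (y of canister in the frame of long_box above 0.065 m or y of canister in the frame of long_box below -0.065 m) and linear speed of canister below 0.02 m/s and contact force between the fingers and canister below 0.05 N), for 0.2 s.
2. the long box is drawn out: its back end is in front of the rack's top board, the canister still upright on the bench (x of box_back in the frame of rack below -0.056 m and angle between canister's own z axis and vertical below 0.1 rad and height (world z) of canister below 0.012 m), for 0.1 s.
At the end, for the whole second after the job is handed in: The long box rests level and still, wholly on the mat (end points within 133 mm of the mat's centre along its x and 64 mm along its y; underside within 10 mm of the mat's), the puck inside it; the canister stands still on the bench, tilted less than 0.10 rad (x of box_front in the frame of mat between -0.133 and 0.133 m and y of box_front in the frame of mat between -0.064 and 0.064 m and x of box_back in the frame of mat between -0.133 and 0.133 m and y of box_back in the frame of mat between -0.064 and 0.064 m and z of long_box in the frame of mat below 0.01 m and angle between long_box's own z axis and vertical below 0.06 rad and x of puck in the frame of long_box between -0.09 and 0.09 m and y of puck in the frame of long_box between -0.028 and 0.028 m and z of puck in the frame of long_box below 0.035 m and linear speed of each of long_box, canister below 0.02 m/s and angle between canister's own z axis and vertical below 0.1 rad and height (world z) of canister below 0.012 m); the robot touches nothing.
It fails at once if the canister is tipped by more than 0.5 rad (angle between canister's own z axis and vertical above 0.5 rad).
It fails at once if the long box is tipped by more than 0.35 rad (angle between long_box's own z axis and vertical above 0.35 rad).
It fails at once if the canister is let go more than 25 mm above the bench (height (world z) of canister above 0.025 m and contact force between the fingers and canister below 0.01 N).
It fails at once if the long box is let go more than 25 mm above the bench (height (world z) of long_box above 0.025 m and contact force between the fingers and long_box below 0.01 N).
It fails at once if a short box, the DIN rail or the trip flag is moved by more than 25 mm (distance of any of short_box_a, short_box_b, din_rail, trip_flag from where it was at the start of the episode above 0.025 m).
It also fails if it takes over 64 s, if anything falls off the work surface, if the arm or the gripper's body presses on something with over 40 N, if the wrist force passes 120 N, or if a joint passes its speed limit or range.

## Working session

There is one attempt and no reset: what is moved stays moved. The work goes in short steps, Python scripts to look and compute and a shell command to move; the robot and the scene stay as the last step left them, time stands still between calls to the robot, and variables do not carry over. Pictures are saved under pics/ and viewed, at most 10 in all, crops included, and the job is handed in when it is done.

```bash
mkdir -p pics; cat > h.py <<'E'
import numpy as np, cv2
from rig import telemetry, optics, bot
def snap(n,f):
    im=optics.camera(n); cv2.imwrite(f'pics/{f}.png',im[:,:,::-1]); return im
def px2pt(n,u,v,z):
    m=optics.camera_model(n); H=384; f=H/2/np.tan(np.radians(m['fov_y'])/2)
    d=np.array([(u-m['cx'])/f,(v-m['cy'])/f]); s=d.copy()
    for _ in range(20): s=d/(1+m['k1']*(s@s))
    R=np.array(m['R']);t=np.array(m['t'])
    r=R.T@np.array([s[0],s[1],1]); c=-R.T@t
    return c+r*(z-c[2])/r[2]
def pt2px(n,X):
    m=optics.camera_model(n); f=192/np.tan(np.radians(m['fov_y'])/2)
    p=np.array(m['R'])@np.array(X)+np.array(m['t']); s=p[:2]/p[2]; s=s*(1+m['k1']*(s@s))
    return s*f+[m['cx'],m['cy']]
E
python3 - <<'E'
from h import *
for n in('scene','top'):
    snap(n,n+'0'); m=optics.camera_model(n); print(n,m['fov_y'],m['k1'],-np.array(m['R']).T@np.array(m['t']))
s=telemetry.sense(); print(s)
E
cd pics; python3 -c "
import cv2
for n in('scene0','top0'): cv2.imwrite(n+'b.png',cv2.resize(cv2.imread(n+'.png'),(800,600),interpolation=cv2.INTER_CUBIC))"
```

```text
scene 42.49358155628152 0.008118180046856854 [1318.04655427  196.10453112 1056.06028525]
top 42.061401053882626 -0.08254817756453976 [ 404.19190418    3.77677737 1273.25358924]
{'clock': 0.1, 'qpos': array([ 1.13742511e+00,  3.00411163e-01,  1.52149351e+00,  6.31680927e-06,
        1.32069179e+00, -6.65669069e-02]), 'joint_vel': array([-0.00097947, -0.00114553, -0.00131095,  0.00150677, -0.00162327,
       -0.00028256]), 'effort': array([ 1.92056441e-04, -5.32640469e+01, -3.53280544e+01,  7.08972942e-02,
        2.35706067e-02, -7.70133192e-05]), 'tcp_pos': array([197.13911478, 513.21620451, 204.95625057]), 'tool_rot': array([ 1.82376466e-01,  9.83228647e-01, -4.85545553e-04, -1.27122023e-04]), 'ft_force': array([-0.2132171 ,  0.22907013, -0.16389881]), 'wrist_torque': array([-0.00024679,  0.05688295,  0.02357814]), 'finger_force': 0.0, 'grip_width': 94.13821879204149}
```

View pics/scene0b.png

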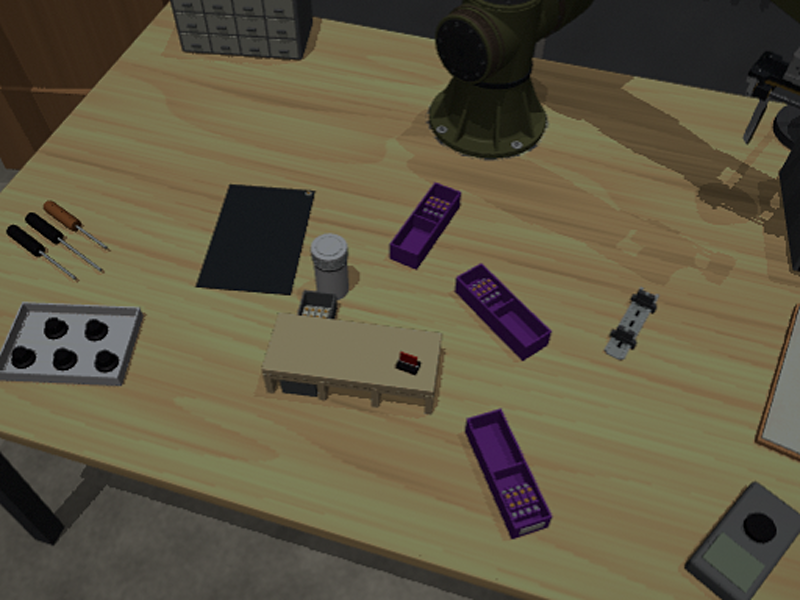

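View pics/top0b.png

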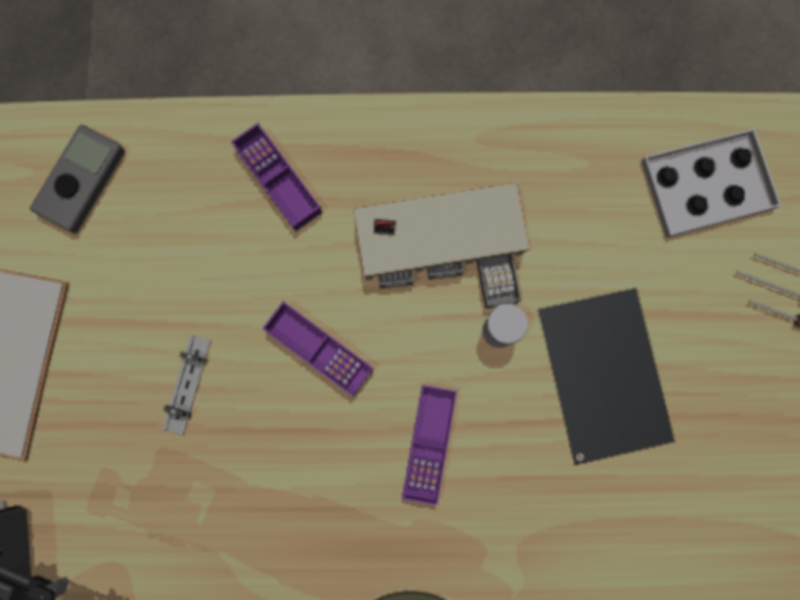

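The top view (in 800x600 pixels) shows the rack at about (357..527, 184..274) with the grey long box in its right bay, its rim at (478..520, 255..306). The canister lid is at (507,324), the mat corners are (539,310), (636,289), (674,440) and (575,464), and the trip flag is at (385,227). The other three long boxes are purple decoys. Next I'll measure with masks.

```bash
python3 - <<'E'
from h import *
im=cv2.imread('pics/top0.png'); hsv=cv2.cvtColor(im,cv2.COLOR_BGR2HSV); k=1.5625
for p in [(440,230),(430,100+20),(507,324),(600,380),(620,270),(485,290),(440,271)]:
    u,v=int(p[0]/k),int(p[1]/k); print(p,hsv[v,u])
P=lambda u,v,z:px2pt('top',u,v,z)
def box(mask,seed,z,name):
    mask=cv2.morphologyEx(mask,cv2.MORPH_OPEN,np.ones((3,3),np.uint8))
    n,l,st,c=cv2.connectedComponentsWithStats(mask); i=l[int(seed[1]/k),int(seed[0]/k)]
    cn=max(cv2.findContours((l==i).astype('uint8'),0,1)[0],key=cv2.contourArea)
    w=np.array([P(*q[0],z)[:2] for q in cn],np.float32)
    r=cv2.minAreaRect(w); print(name,i,st[i],r, 'corners',cv2.boxPoints(r).round(0).tolist()); return w
H,S,V=cv2.split(hsv)
box(((V<75)&(S<80)).astype('uint8'),(600,380),3,'mat')
b=hsv[int(230/k),int(440/k)].astype(int)
box(((abs(S.astype(int)-b[1])<22)&(abs(V.astype(int)-b[2])<25)).astype('uint8'),(440,230),70,'board')
w=box(((S<40)&(V>110)).astype('uint8'),(507,324),112,'lid'); print(cv2.minEnclosingCircle(w))
for n,p,z in [('bd',(357,209),70),('bd',(518,184),70),('bd',(527,247),70),('bd',(364,274),70),('lbfl',(485,306),40),('lbfr',(520,301),40),('lbR',(516,258),40),('lbL',(478,262),40),('sa',(396,280),40),('din',(188,385),30)]: print(n,P(p[0]/k,p[1]/k,z).round(0))
x,y=int(460/k),int(235/k)
cv2.imwrite('pics/crop.png',cv2.resize(im[y:y+75,x:x+65],None,fx=8,fy=8,interpolation=cv2.INTER_CUBIC))
E
```

```text
(440, 230) [ 28  25 150]
(430, 120) [ 28  63 150]
(507, 324) [140   5 152]
(600, 380) [110  14  55]
(620, 270) [ 29  68 150]
(485, 290) [15  6 81]
(440, 271) [150   4  70]
mat 35 [ 346  186   85  109 6390] ((459.75445556640625, -326.26593017578125), (256.214599609375, 166.8891143798828), 11.225763320922852) corners [[318.0, -269.0], [350.0, -433.0], [602.0, -383.0], [569.0, -219.0]]
board 6 [ 227  118  111   58 4350] ((691.9274291992188, -58.5111083984375), (107.99244689941406, 261.5184631347656), 8.630006790161133) corners [[619.0, 63.0], [658.0, -196.0], [765.0, -180.0], [726.0, 79.0]]
lid 9 [312 194  26  26 517] ((535.460205078125, -152.64938354492188), (59.45612335205078, 57.15991973876953), 43.53721237182617) corners [[494.0, -152.0], [534.0, -194.0], [577.0, -153.0], [537.0, -111.0]]
((535.45068359375, -152.60867309570312), 30.485687255859375)
bd [725.  74.  70.]
bd [ 763. -184.   70.]
bd [ 660. -194.   70.]
bd [620.  63.  70.]
lbfl [ 571. -128.   40.]
lbfr [ 578. -184.   40.]
lbR [ 648. -180.   40.]
lbL [ 642. -119.   40.]
sa [615.  14.  40.]
din [452. 348.  30.]
```

View pics/crop.png

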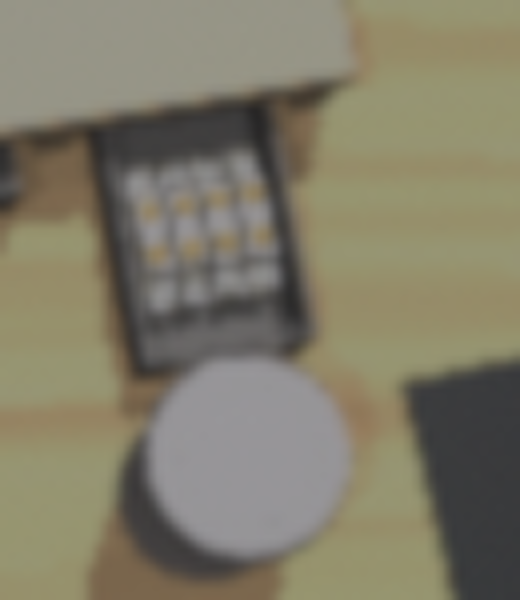

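The crop shows the box's exposed end squarely in its bay, with the rim's left edge at (95,135)-(135,372), the right edge at (270,110)-(310,330), and the canister just touching the front. The board (108x262) and mat (256x167) fits match the given sizes, and the lid radius of 30.5 is also right.

Closing across the box with the last joint well within range needs a tool y heading of about -81°. I'll work out that approach to the canister now.

```bash
cat >> h.py <<'E'
from scipy.spatial.transform import Rotation as Ro
def plan(tgt,yaw,n):
    "equal world steps and equal turns; prints tool-frame rows (mm, deg about tool z)"
    s=telemetry.sense(); M=Ro.from_quat(s['tool_rot']); p=s['tcp_pos']; A=M.as_matrix()
    y0=np.degrees(np.arctan2(A[1,1],A[0,1])); dy=((yaw-y0+180)%360-180)
    st=(np.array(tgt)-p)/n
    print('tcp',p.round(1),'yaw',y0.round(2),'tilt',A[:,2].round(4),'turn/row',round(-dy/n,2))
    for i in range(n): print((Ro.from_euler('z',dy/n*i,degrees=True)*M).inv().apply(st).round(1), end=' ')
    print()
E
python3 - <<'E'
from h import *
c=[px2pt('top',294+u/8,150+v/8,40).round(1) for u,v in [(95,135),(135,372),(270,110),(310,330)]]; print(c)
for a,b in((0,1),(2,3)):
    d=c[a]-c[b]; print(np.degrees(np.arctan2(d[1],d[0])))
plan([535.5,-152.6,190],-81.4,20)
E
```

```text
[array([ 644.5, -118.7,   40. ]), array([ 569.1, -129.1,   40. ]), array([ 651.8, -174.2,   40. ]), array([ 581.5, -184.3,   40. ])]
7.853313301978215
8.175738170481646
tcp [197.1 513.2 205. ] yaw 68.98 tilt [-4.e-04 -9.e-04 -1.e+00] turn/row 7.52
[-27.7 -25.    0.8] [-30.8 -21.2   0.8] [-33.3 -17.    0.8] [-35.2 -12.5   0.8] [-36.5  -7.7   0.8] [-37.2  -2.9   0.7] [-37.3   2.    0.7] [-36.7   6.9   0.7] [-35.5  11.6   0.7] [-33.7  16.2   0.7] [-31.3  20.4   0.7] [-28.3  24.3   0.7] [-24.9  27.8   0.7] [-21.   30.9   0.7] [-16.8  33.3   0.7] [-12.3  35.3   0.7] [-7.6 36.6  0.7] [-2.7 37.2  0.7] [ 2.2 37.3  0.7] [ 7.  36.7  0.7]
```

```bash
python3 -m jog '[[[-0.0277,-0.025,0,0,0,7.5,0.094],[-0.0308,-0.0212,0,0,0,7.5,0.094],[-0.0333,-0.017,0,0,0,7.5,0.094],[-0.0352,-0.0125,0,0,0,7.5,0.094],[-0.0365,-0.0077,0,0,0,7.5,0.094]]]'
python3 -m jog '[[[-0.0372,-0.0029,0,0,0,7.5,0.094],[-0.0373,0.002,0,0,0,7.5,0.094],[-0.0367,0.0069,0,0,0,7.5,0.094],[-0.0355,0.0116,0,0,0,7.5,0.094],[-0.0337,0.0162,0,0,0,7.5,0.094]]]'
python3 -m jog '[[[-0.0313,0.0204,0,0,0,7.5,0.094],[-0.0283,0.0243,0,0,0,7.5,0.094],[-0.0249,0.0278,0,0,0,7.5,0.094],[-0.021,0.0309,0,0,0,7.5,0.094],[-0.0168,0.0333,0,0,0,7.5,0.094]]]'
python3 -m jog '[[[-0.0123,0.0353,0,0,0,7.5,0.094],[-0.0076,0.0366,0,0,0,7.5,0.094],[-0.0027,0.0372,0,0,0,7.5,0.094],[0.0022,0.0373,0,0,0,7.5,0.094],[0.007,0.0367,0,0,0,7.5,0.094]]]'
python3 -c "
from h import *
plan([535.5,-152.6,79],-81.6,3)"
```

```text
clock: 0.72
tcp_pos: [282.2, 345.7, 205.3]
tool_rot: [0.491, 0.871, -0.0, -0.0]
ft_force: [0.8, 0.1, 0.8]
grip_width: 94.0
finger_force: 0.0
clock: 1.35
tcp_pos: [367.3, 179.5, 205.4]
tool_rot: [0.745, 0.667, -0.0, -0.0]
ft_force: [0.8, 0.6, -0.3]
grip_width: 93.9
finger_force: 0.0
clock: 1.98
tcp_pos: [452.5, 13.4, 205.3]
tool_rot: [0.92, 0.393, -0.0, -0.0]
ft_force: [0.6, 0.7, 1.0]
grip_width: 94.6
finger_force: 0.0
clock: 2.6
tcp_pos: [538.2, -152.5, 205.1]
tool_rot: [0.997, 0.076, -0.0, -0.0]
ft_force: [0.5, -0.2, 1.3]
grip_width: 94.2
finger_force: 0.0
tcp [ 538.2 -152.5  205.1] yaw -81.27 tilt [-6.e-04  2.e-04 -1.e+00] turn/row 0.11
[-0.9 -0.1 42. ] [-0.9 -0.1 42. ] [-0.9 -0.1 42. ]
```

```bash
python3 -m jog '[[[-0.0027,0,0.04,0,0,0.3,0.094],[0,0,0.04,0,0,0,0.094],[0,0,0.03,0,0,0,0.094],[0,0,0.015,0,0,0,0.094],[0,0,0,0,0,0,0.094]]]'
python3 -m jog '[[[0,0,0,0,0,0,0.075],[0,0,0,0,0,0,0.068],[0,0,0,0,0,0,0.062],[0,0,0,0,0,0,0.058],[0,0,0,0,0,0,0.054]]]'
```

```text
clock: 3.22
tcp_pos: [535.0, -151.7, 80.0]
tool_rot: [0.997, 0.076, -0.001, -0.0]
ft_force: [1.1, 0.7, 1.4]
grip_width: 93.8
finger_force: 0.0
clock: 3.85
tcp_pos: [535.4, -152.0, 80.8]
tool_rot: [0.997, 0.076, 0.0, 0.0]
ft_force: [-0.6, -2.0, 2.7]
grip_width: 59.9
finger_force: 30.0
```

```bash
python3 -m jog '[[[0,0,-0.01,0,0,0,0.054],[0,0,-0.025,0,0,0,0.054],[0,0,-0.025,0,0,0,0.054],[0,-0.02,0,0,0,0,0.054],[0.002,-0.03,0,0,0,0,0.054]]]'
python3 -m jog '[[[0.005,-0.035,0,0,0,0,0.054],[0.005,-0.035,0,0,0,0,0.054],[0.005,-0.02,0,0,0,0,0.054],[0,-0.005,0,0,0,0,0.054],[0,0,0,0,0,0,0.054]]]'
python3 -m jog '[[[0,0,0.02,0,0,0,0.054],[0,0,0.02,0,0,0,0.054],[0,0,0.01,0,0,0,0.054],[0,0,0.004,0,0,0,0.054],[0,0,0.003,0,0,0,0.054]]]'
python3 -c "
from h import *
snap('scene','s1')"
```

```text
clock: 4.47
tcp_pos: [528.8, -100.8, 139.6]
tool_rot: [0.997, 0.075, -0.001, -0.0]
ft_force: [0.0, 0.3, -4.6]
grip_width: 59.4
finger_force: 30.0
clock: 5.1
tcp_pos: [529.6, -5.6, 139.9]
tool_rot: [0.997, 0.076, -0.001, -0.0]
ft_force: [1.1, -1.0, -3.5]
grip_width: 59.7
finger_force: 30.0
clock: 5.72
tcp_pos: [530.4, -6.1, 83.8]
tool_rot: [0.997, 0.076, 0.0, 0.0]
ft_force: [0.7, -0.1, -4.0]
grip_width: 59.8
finger_force: 30.0
```

View pics/s1.png

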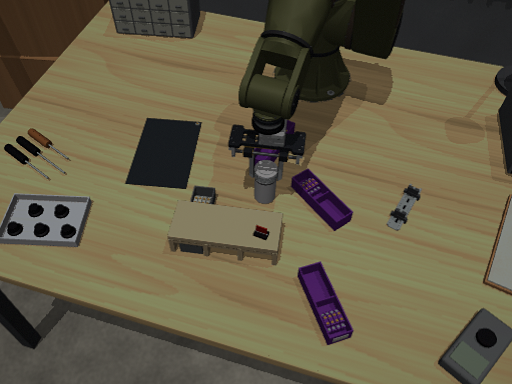

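The picture shows the canister upright in the gripper at (265,185), just clear of the bench and of the decoys. I'll lower the last 3 mm and let go.

```bash
python3 -m jog '[[[0,0,0.002,0,0,0,0.054],[0,0,0.001,0,0,0,0.054],[0,0,0.0005,0,0,0,0.054],[0,0,0,0,0,0,0.061],[0,0,0,0,0,0,0.068]]]'
python3 -m jog '[[[0,0,0,0,0,0,0.08],[0,0,0,0,0,0,0.094],[0,0,-0.01,0,0,0,0.094],[0,0,-0.04,0,0,0,0.094],[0,0,-0.06,0,0,0,0.094]]]'
python3 -c "
from h import *
plan([535,-160,190],-82,5)"
```

```text
clock: 6.4
tcp_pos: [530.2, -5.8, 80.1]
tool_rot: [0.997, 0.076, 0.0, 0.0]
ft_force: [0.3, -0.3, 0.3]
grip_width: 67.0
finger_force: 0.0
clock: 7.02
tcp_pos: [529.4, -5.8, 190.8]
tool_rot: [0.997, 0.076, -0.001, -0.0]
ft_force: [1.8, 1.3, 0.8]
grip_width: 94.0
finger_force: 0.0
tcp [529.4  -5.8 190.8] yaw -81.32 tilt [-2.5e-03  2.0e-04 -1.0e+00] turn/row 0.14
[-3.5 30.7  0.1] [-3.5 30.7  0.1] [-3.4 30.7  0.1] [-3.3 30.7  0.1] [-3.2 30.7  0.1]
```

```bash
python3 - <<'E'
from h import *
im=snap('top','t2')[:,:,::-1]
cv2.imwrite('pics/crop2.png',cv2.resize(im[155:215,270:345],None,fx=8,fy=8,interpolation=cv2.INTER_CUBIC))
E
```

```text
(no output)
```

View pics/crop2.png

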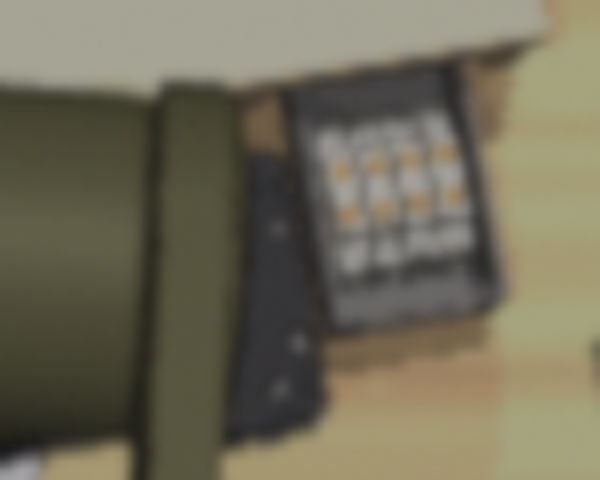

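The box is unmoved. In the crop, its front rim corners are at (328,332) and (505,300), and its rim meets the board at (288,90) and (460,65).

```bash
python3 - <<'E'
from h import *
c=[px2pt('top',270+u/8,155+v/8,40)[:2] for u,v in [(328,332),(505,300),(288,90),(460,65)]]; print(np.round(c,1), np.linalg.norm(c[0]-c[1]))
f=(c[0]+c[1])/2; b=(c[2]+c[3])/2; d=(b-f)/np.linalg.norm(b-f); a=np.degrees(np.arctan2(d[1],d[0])); print('front',f,'yaw',a)
g=f+30*d; print('grasp',g); plan([*g,130],a-90,5)
E
```

```text
[[ 569.1 -129.4]
 [ 578.4 -185.1]
 [ 646.1 -119.1]
 [ 653.4 -173.6]] 56.514964673388114
front [ 573.73792967 -157.25367332] yaw 8.156530957820461
grasp [ 603.43445433 -152.99733418]
tcp [532.2  -6.  200. ] yaw -81.31 tilt [ 9.8e-03 -8.0e-04 -1.0e+00] turn/row 0.11
[ 9.5 31.2 14.2] [ 9.6 31.2 14.2] [ 9.6 31.1 14.2] [ 9.7 31.1 14.2] [ 9.7 31.1 14.2]
```

```bash
python3 -m jog '[[[0.011,0.031,0,0,0,0.1,0.08],[0.011,0.031,0,0,0,0.1,0.08],[0.011,0.031,0,0,0,0.1,0.08],[0.011,0.031,0,0,0,0.1,0.08],[0.011,0.032,0,0,0,0.1,0.08]]]'
python3 -m jog '[[[0,0,0.02,0,0,0,0.08],[0,0,0.02,0,0,0,0.08],[0,0,0.02,0,0,0,0.08],[0,0,0.02,0,0,0,0.08],[0,0,0,0,0,0,0.08]]]'
python3 -c "
from h import *
plan([608.4,-152.3,10],-81.84,5)"
```

```text
clock: 7.7
tcp_pos: [608.0, -153.0, 190.6]
tool_rot: [0.997, 0.071, 0.0, 0.0]
ft_force: [0.1, 0.6, 0.1]
grip_width: 80.3
finger_force: 0.0
clock: 8.32
tcp_pos: [607.0, -151.9, 109.1]
tool_rot: [0.997, 0.071, -0.001, -0.0]
ft_force: [0.5, 0.4, 0.2]
grip_width: 80.1
finger_force: 0.0
tcp [ 607.  -151.9  109.1] yaw -81.81 tilt [-2.e-03  6.e-04 -1.e+00] turn/row 0.01
[ 0.3  0.1 19.8] [ 0.3  0.1 19.8] [ 0.3  0.1 19.8] [ 0.3  0.1 19.8] [ 0.3  0.1 19.8]
```

```bash
python3 -m jog '[[[0,0,0.025,0,0,0,0.08],[0,0,0.025,0,0,0,0.08],[0,0,0.02,0,0,0,0.08],[0,0,0.018,0,0,0,0.08],[0,0,0.01,0,0,0,0.08]]]'
python3 -m jog '[[[0,0,0,0,0,0,0.072],[0,0,0,0,0,0,0.064],[0,0,0,0,0,0,0.058],[0,0,0,0,0,0,0.054],[0,0,0,0,0,0,0.05]]]'
```

```text
clock: 8.95
tcp_pos: [607.4, -152.0, 11.2]
tool_rot: [0.997, 0.071, -0.0, -0.0]
ft_force: [0.1, -0.7, 0.2]
grip_width: 79.9
finger_force: 0.0
clock: 9.57
tcp_pos: [607.8, -152.2, 12.6]
tool_rot: [0.997, 0.071, 0.0, 0.0]
ft_force: [-1.4, -0.1, 6.3]
grip_width: 56.0
finger_force: 30.0
```

```bash
python3 -m jog '[[[-0.002,0,-0.001,0,0,0,0.05],[-0.006,0,0,0,0,0,0.05],[-0.01,0,0,0,0,0,0.05],[-0.014,0,0,0,0,0,0.05],[-0.016,0,0,0,0,0,0.05]]]'
python3 -m jog '[[[-0.016,0,0,0,0,0,0.05],[-0.016,0,0,0,0,0,0.05],[-0.016,0,0,0,0,0,0.05],[-0.016,0,0,0,0,0,0.05],[-0.012,0,0,0,0,0,0.05]]]'
python3 -m jog '[[[-0.008,0,0,0,0,0,0.05],[-0.004,0,0,0,0,0,0.05],[0,0,0,0,0,0,0.05],[0,0,0,0,0,0,0.057],[0,0,0,0,0,0,0.08]]]'
python3 -c "
from h import *
snap('scene','s3')"
```

```text
clock: 10.2
tcp_pos: [558.9, -158.9, 12.8]
tool_rot: [0.997, 0.071, -0.0, -0.0]
ft_force: [0.3, -1.5, -1.1]
grip_width: 55.7
finger_force: 30.0
clock: 10.82
tcp_pos: [483.6, -169.7, 12.9]
tool_rot: [0.997, 0.071, -0.0, -0.0]
ft_force: [0.3, -0.0, -3.0]
grip_width: 55.9
finger_force: 30.0
clock: 11.45
tcp_pos: [473.2, -171.4, 13.1]
tool_rot: [0.997, 0.071, 0.0, 0.0]
ft_force: [0.4, -0.2, -0.4]
grip_width: 64.1
finger_force: 0.0
```

View pics/s3.png

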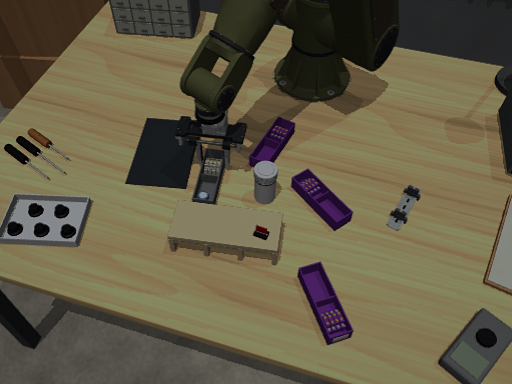

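The box is out, its back end about 30 mm clear of the board, with the puck at (203,196) in the rear half and the canister standing at (265,182). I'll shift the grip to the middle of the box before lifting.

```bash
python3 -m jog '[[[0,0,0,0,0,0,0.08],[0.02,0,0,0,0,0,0.08],[0.025,0,0,0,0,0,0.08],[0.011,0,0,0,0,0,0.08],[0,0,0,0,0,0,0.08]]]'
python3 -m jog '[[[0,0,0,0,0,0,0.072],[0,0,0,0,0,0,0.064],[0,0,0,0,0,0,0.058],[0,0,0,0,0,0,0.054],[0,0,0,0,0,0,0.05]]]'
python3 -m jog '[[[0,0,-0.005,0,0,0,0.05],[0,0,-0.01,0,0,0,0.05],[0,0,-0.015,0,0,0,0.05],[0,0,-0.01,0,0,0,0.05],[0,0,0,0,0,0,0.05]]]'
python3 - <<'E'
from h import *
print(telemetry.sense()['wrist_torque'],telemetry.sense()['qpos'])
im=snap('scene','s4')[:,:,::-1]
cv2.imwrite('pics/crop4.png',cv2.resize(im[100:220,120:290],None,fx=4,fy=4,interpolation=cv2.INTER_CUBIC))
plan([460,-326,53],-78.8,10)
E
```

```text
clock: 12.12
tcp_pos: [528.3, -163.3, 12.7]
tool_rot: [0.997, 0.072, -0.0, -0.0]
ft_force: [-0.1, -0.1, -0.0]
grip_width: 79.9
finger_force: 0.0
clock: 12.75
tcp_pos: [528.2, -163.5, 13.0]
tool_rot: [0.997, 0.071, -0.0, 0.0]
ft_force: [-1.7, -1.2, 1.9]
grip_width: 56.2
finger_force: 30.0
clock: 13.38
tcp_pos: [528.8, -163.6, 54.1]
tool_rot: [0.997, 0.071, 0.001, 0.0]
ft_force: [0.4, -0.0, -1.9]
grip_width: 55.7
finger_force: 30.0
[-0.05765122  0.13194988 -0.00507735] [-3.66192668e-01  4.77745405e-01  1.65540420e+00  1.26872571e-05
  1.00653372e+00  1.06173487e+00]
tcp [ 528.4 -163.4   53.3] yaw -81.82 tilt [ 7.e-04 -2.e-04 -1.e+00] turn/row -0.3
[-9.1 15.1  0. ] [-9.2 15.1  0. ] [-9.2 15.   0. ] [-9.3 15.   0. ] [-9.4 14.9  0. ] [-9.5 14.9  0. ] [-9.6 14.8  0. ] [-9.6 14.8  0. ] [-9.7 14.7  0. ] [-9.8 14.7  0. ]
```

View pics/crop4.png

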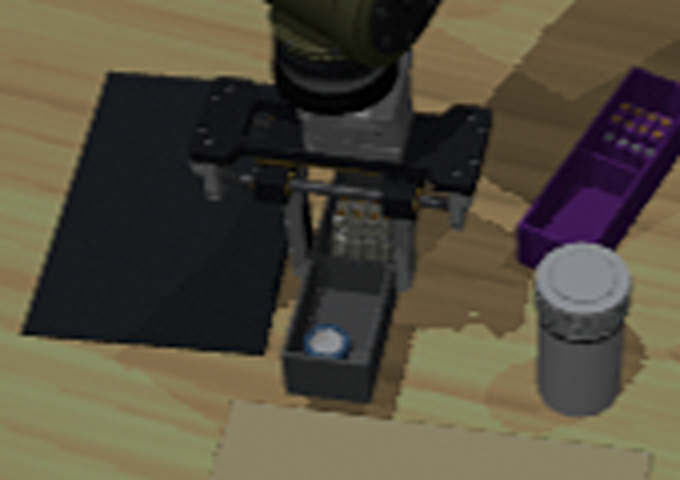

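The box hangs level with the blue puck at (327,342) in its rear half, and the canister stands clear. I'll carry it to the mat.

```bash
python3 -m jog '[[[-0.003,0.005,0,0,0,-0.3,0.05],[-0.006,0.01,0,0,0,-0.3,0.05],[-0.009,0.015,0,0,0,-0.3,0.05],[-0.011,0.018,0,0,0,-0.3,0.05],[-0.011,0.018,0,0,0,-0.3,0.05]]]'
python3 -m jog '[[[-0.011,0.018,0,0,0,-0.3,0.05],[-0.011,0.018,0,0,0,-0.3,0.05],[-0.011,0.016,0,0,0,-0.3,0.05],[-0.009,0.015,0,0,0,-0.3,0.05],[-0.006,0.01,0,0,0,-0.3,0.05]]]'
python3 -m jog '[[[-0.004,0.004,0,0,0,0,0.05],[-0.002,0.002,0,0,0,0,0.05],[0,0,0.005,0,0,0,0.05],[0,0,0.01,0,0,0,0.05],[0,0,0.005,0,0,0,0.05]]]'
python3 - <<'E'
from h import *
im=snap('top','t5')[:,:,::-1]
cv2.imwrite('pics/crop5.png',cv2.resize(im[160:320,300:460],None,fx=3.5,fy=3.5,interpolation=cv2.INTER_CUBIC))
plan([460,-326,16],-78.8,5)
E
```

```text
clock: 14.05
tcp_pos: [498.2, -236.4, 52.8]
tool_rot: [0.996, 0.084, -0.0, -0.0]
ft_force: [0.1, 0.1, -2.5]
grip_width: 55.8
finger_force: 30.0
clock: 14.68
tcp_pos: [464.9, -320.4, 52.9]
tool_rot: [0.995, 0.097, -0.0, 0.0]
ft_force: [0.2, 0.2, -2.2]
grip_width: 56.1
finger_force: 30.0
clock: 15.3
tcp_pos: [460.6, -325.7, 31.9]
tool_rot: [0.995, 0.098, -0.0, -0.0]
ft_force: [-0.2, 0.6, -2.1]
grip_width: 55.8
finger_force: 30.0
tcp [ 460.4 -325.6   31.5] yaw -78.8 tilt [-0.0014  0.0011 -1.    ] turn/row 0.0
[-0.1  0.1  3.1] [-0.1  0.1  3.1] [-0.1  0.1  3.1] [-0.1  0.1  3.1] [-0.1  0.1  3.1]
```

View pics/crop5.png

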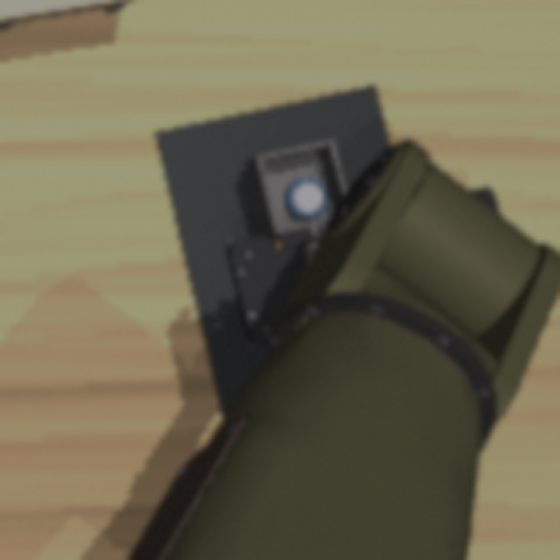

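The box sits over the mat with its back end at (296,150), about 36 mm inside the mat's back edge. Allowing for parallax, it's centred sideways too, and the puck is inside at (308,197). I'll lower it, release and back off.

```bash
python3 -m jog '[[[0,0,0.006,0,0,0,0.05],[0,0,0.005,0,0,0,0.05],[0,0,0.003,0,0,0,0.05],[0,0,0.0015,0,0,0,0.05],[0,0,0,0,0,0,0.05]]]'
python3 -m jog '[[[0,0,0.0005,0,0,0,0.05],[0,0,0,0,0,0,0.057],[0,0,0,0,0,0,0.068],[0,0,0,0,0,0,0.08],[0,0,0,0,0,0,0.08]]]'
python3 -m jog '[[[0,0,-0.01,0,0,0,0.08],[0,0,-0.03,0,0,0,0.08],[0,0,-0.05,0,0,0,0.08],[0,0,-0.05,0,0,0,0.08],[0,0,-0.03,0,0,0,0.08]]]'
python3 -m jog '[[[0,-0.05,0,0,0,0,0.08],[-0.02,-0.05,0,0,0,0,0.08],[-0.02,-0.05,0,0,0,0,0.08],[0,-0.05,0,0,0,0,0.08],[0,-0.05,0,0,0,0,0.08]]]'
python3 -m jog '[[[0,-0.05,0,0,0,0,0.08],[0,-0.05,0,0,0,0,0.08],[0,-0.05,0,0,0,0,0.08],[0,0,0,0,0,0,0.08],[0,0,0,0,0,0,0.08]]]'
python3 - <<'E'
from h import *
im=snap('top','t6')[:,:,::-1]; im2=snap('scene','s6')[:,:,::-1]
a=cv2.resize(im[110:310,210:450],(480,400),interpolation=cv2.INTER_CUBIC); b=cv2.resize(im2[100:270,110:290],(320,302))
cv2.imwrite('pics/fin.png',np.hstack([a,np.pad(b,((0,98),(0,0),(0,0)))]))
E
```

```text
clock: 15.98
tcp_pos: [460.8, -326.2, 17.5]
tool_rot: [0.995, 0.097, 0.0, 0.0]
ft_force: [-0.7, -0.1, -2.9]
grip_width: 56.0
finger_force: 30.0
clock: 16.6
tcp_pos: [460.8, -326.2, 17.0]
tool_rot: [0.995, 0.097, 0.0, 0.0]
ft_force: [0.2, 0.5, -0.3]
grip_width: 79.2
finger_force: 0.0
clock: 17.23
tcp_pos: [461.1, -326.4, 190.4]
tool_rot: [0.995, 0.097, 0.001, 0.001]
ft_force: [0.0, 0.1, 0.4]
grip_width: 80.3
finger_force: 0.0
clock: 17.85
tcp_pos: [372.4, -87.4, 187.7]
tool_rot: [0.995, 0.097, 0.001, 0.0]
ft_force: [0.5, 0.0, 0.3]
grip_width: 80.1
finger_force: 0.0
clock: 18.48
tcp_pos: [344.1, 58.2, 187.4]
tool_rot: [0.995, 0.098, 0.0, 0.0]
ft_force: [-0.2, -0.3, -0.2]
grip_width: 80.3
finger_force: 0.0
```

View pics/fin.png

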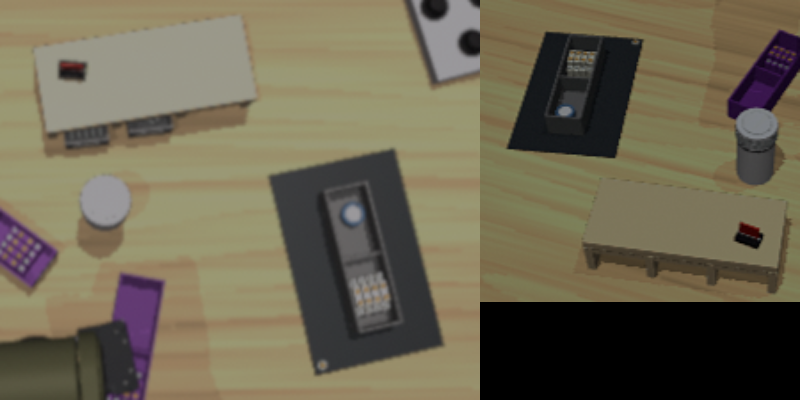

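The box lies centred and parallel on the mat at (362,257), with the puck inside at (352,214). The canister stands at (105,200), and the short boxes and flag are in place. The gripper is clear of everything.

```bash
python3 -c "
from rig import bot
print(bot.close_job())"
```

```text
the job is handed in; nothing more can be done
None
```

The job is handed in: the long box is on the mat with the thermistor inside, the canister stands upright on the bench to the left, and the short boxes, DIN rail and trip flag were left alone; the hand-in returned no verdict.

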